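# Lock the lid of the copper still with its spring toggle

### The arm

A 7-joint arm with a two-finger parallel gripper is mounted at the origin on the work surface. World frame = base frame: x ahead of the robot, y to its left, z up, the work surface at z = 0. Lengths are in m, angles in rad, forces in N, time in s.
With the tool pointing down it reaches from about 0.425 to 1.025 m from the base axis. Payload 9.4 kg.
Tool frame: the origin (TCP) lies midway between the tips of the shut fingers; the grasp point (between the pads) lies 19 mm behind it (bot.grasp_offset is the distance from the TCP to the grasp point, in m); z points along the fingers, y is the line along which they close (so a half turn about z gives the same grasp; the last joint's range is limited). The gripper opens to 93 mm and grips with 3 to 60 N. Pads are 15 mm wide; open, the fingers measure 128 mm over their backs; the gripper's body (75 mm by 188 mm) begins 65 mm behind the grasp point.
Start: joints at [1.099, 0.599, -0.003, 1.599, 0.002, 0.943, -0.08], TCP at [0.279, -0.669, 0.219] pointing down, gripper open.
Joint ranges: [-2.57, 2.57], [-0.35, 1.97], [-1.29, 1.29], [0.11, 2.56], [-1.05, 4.19], [0.11, 1.86], [-2.63, 2.63]. Speed limits (rad/s): [2.22, 2.22, 3.01, 3.01, 3.14, 3.14, 3.14].

### API

Orientations are given as a rotation vector (axis times angle).
In Python, from rig import bot, capture gives the robot as it stands.
- The arm moves only by the shell command python3 -m pendant 'ROWS' [FORCE]. ROWS is JSON, a list of rows, each an object of numbers: "ax", "ay", "az": the turn, a rotation vector about the tool's x, y, z scaled (see below); "dx", "dy", "dz": the shift along the tool's x, y, z scaled (see below); "fingers": the closure, from 0 (fully open) to 1 (shut). In form: [{"ax": .., "ay": .., "az": .., "dx": .., "dy": .., "dz": .., "fingers": ..}, ...]. A call has exactly 8 rows; each row is the pose to reach, as a shift and turn from the pose commanded when the call began, along the tool's axes at that moment; what a row does not reach only later rows make up. The controller multiplies each number of a shift by 75 cm and each number of a turn by 30 degrees. A row lasts 1/8 s, in which the tool goes at most 62.5 mm and 10.7 degrees, less where a joint would pass 70% of its speed; a pose out of reach is approached as far as the arm can. A call with a number of a shift or a turn outside -1 to 1 is refused whole. A call with a gripper value outside its range is refused whole. The fingers move at their own pace and stop on an object; FORCE is the grip in N (left out, the last holds). Time passes only in rows, so rows that repeat a pose let the fingers close, or fill a call up. It gives the time, the measured TCP pose, the force, the opening and the grip force at its end, in the units of the state.
- bot.state(): the state, without advancing time (a new reading comes with each control period).
- capture(name): name is "side" or "top"; returns a dict with "img" (480x640x3 uint8, red, green, blue), "mtx" (3x3 intrinsics, pixels), "k1" (the pictures are not rectified: a ray, as slopes to the right and down, at radius r is drawn at 1 + k1 r^2 times it, then the intrinsics apply), "camera_from_world" (4x4, takes a point from world to camera coordinates). Camera axes: x right, y up, looking along -z (the intrinsics and any distortion apply to the point x, -y, -z); pixel columns grow to the right and rows downward; lengths in m; the calibration is good to about 2 mm. A picture is of the moment at which its call begins. There is no depth.
- bot.sign_off(): hands the job in; it is judged then, once.
The state is a dict: "time_s": time; "q": joint angles; "joint_vel": joint speeds; "joint_efforts": joint torques, N m; "tool_pos": TCP position; "tool_rot": TCP orientation; "ft_force": force on the tool from outside, world axes, zero at the start; "wrist_torque": the same for the moment, N m; "grip_width": opening from 0.0 (shut) to 1.0 (fully open); "finger_force": force on a finger pad.
Only numpy, scipy, OpenCV 4.12 (cv2) and the standard library are available. Lean on these libraries where they do the work, as an engineer would, in place of code of your own. Each camera call takes 0.05 s, during which the arm holds its last target. There are 200 camera calls.

### The job

Lock the lid of the copper still: take the spring toggle (flat wing grip, crossbar at its foot) out of the wooden block, lower its crossbar through the slot in the lid's ear and, resting it lightly on the lug below, use it to ease the lid clockwise until the crossbar drops through the lug's slot too. Then press it down against its spring, give it a quarter turn and let it rise and go, so that the crossbar sits in the groove under the lug and stays there by itself. Work gently, never forcing the toggle against the still, and leave everything else on the bench as it is.

Things in the scene. Friction and masses are not known exactly. Their poses are not given: they have to be found in the camera images.
- toggle: Spring toggle, 74 mm tall, 0.12 kg, upright in a pocket of the block. From below: steel crossbar 28 x 7 mm in plan, 7 mm high; shaft 6.5 mm thick; spring collar; black flat wing grip 40 mm long, 12 mm thick, 36 to 74 mm above the bottom (hub 18 mm thick from 33 to 47 mm). Origin: centre of the crossbar's underside; x along crossbar and wing (ends alike), z up the shaft.
- toggle_grip (a point): Point on the toggle's axis 58 mm above its bottom, where to grip: across the wing's 12 mm, so that the fingertips stay clear of the collar. Axes as the toggle's.
- toggle_collar (a point): Centre of the underside of the toggle's round steel spring collar, 30 mm in diameter, 4 mm thick, 13 mm above the bottom of the crossbar when relaxed. It bears on the ear's top face and can be pushed up the shaft by at most 14 mm; the spring gives 1.6 N at first touch and 0.8 N more per mm.
- ear_slot (a point): Centre, at the top face (about 175 mm above the bench), of the slot in the lid's ear, a level steel tab 56 x 56 x 5 mm at the lid's rim. Slot 34 mm long, 10.5 mm wide. x along the slot, to the still's vertical axis 118 mm away; y across it, the way it moves when the lid turns clockwise seen from above; z up. Locked, the toggle's origin is 19 mm below this point, held up by 6 N.
- lid: The copper lid with the column; turns on the pot about the still's vertical axis (4 to 5 N sideways at the ear). Origin on that axis at bench height, x along the ear's slot, away from the ear. The lid is always left 3 to 12 mm short at the ear: the lug's slot lies that far towards +y of the ear's slot, not measured, to be found by feel; the lid follows a crossbar pushed sideways in its slot.
- still: Black hot plate 250 x 270 x 53 mm with the still on it: copper pot 170 mm wide, column 52 mm thick up to 420 mm, condenser on the side away from the ear. Origin on the still's axis at bench height. The pot stands turned by some unmeasured degrees, so this yaw does not show where ear or lug points. It carries the lug and stays put (over 30 N to shift it). Nothing in the way for 30 mm below the lug.
- lug_level (a point): Point on the still's axis at the height of the lug's underside, 15 mm below the ear's top face (not its place or yaw). The lug is the pot's steel tab under the ear, 8 mm thick, same outline, slot 34 x 9.5 mm; underneath, a groove 11 mm wide, 3 mm deep runs crosswise. The crossbar can turn, either way, with its top below this level (toggle origin over 22 mm below the ear's top).
- block: Wooden parking block 150 x 64 x 32 mm, fixed to the bench; origin at the centre of its underside. Two pockets 35 x 13 mm, 20 mm deep, 36 mm either side of the centre along x, their long sides along x. The toggle stands in one, the plug in the other; the collar rests on the block's top, so that the toggle's origin is 13 mm below it.
- plug: Bystander in the block's other pocket: plain round steel plug with a round 22 mm knob, rising 37 mm above the block, no crossbar. Origin at its foot.
- jar_a: Bystander: brown glass jar, 72 mm wide and 95 mm high, white cap. Origin at the centre of its underside.
- jar_b: Bystander: jar of botanicals, 64 mm wide and 80 mm high, black cap. Origin at the centre of its underside.
- beaker: Bystander: open glass beaker, 72 mm wide and 90 mm high. Origin at the centre of its underside.
- flask: Bystander: conical glass flask, 90 mm wide and 124 mm high. Origin at the centre of its underside.
- spoon: Bystander: spoon 150 mm long, lying on the bench. Origin under its middle.
- timer: Bystander: white timer 60 x 45 x 16 mm, lying flat. Origin at the centre of its underside.
Mind the look-alikes: they are no part of the job. Of the things like the toggle, leave any that is red or turquoise; of the rest the larger one is meant.

How it is judged:
On the way:
1. the crossbar, lengthwise, has gone down through the ear's slot and the lug's slot (z of toggle in the frame of ear_slot below -0.019 m and horizontal distance between toggle and ear_slot below 0.008 m and angle between the x axis of toggle and the x axis of ear_slot, either way round below 0.3 rad), for 0.05 s.
At the end, for the whole second after the job is handed in: The toggle is let go and at rest, upright within 0.15 rad, its crossbar below both slots, crosswise to the ear's slot within 0.3 rad and risen into the groove under the lug (toggle origin 16.8 to 21.2 mm below the ear's top face, within 6 mm of the slot's centre) (z of toggle in the frame of ear_slot between -0.0212 and -0.0168 m and horizontal distance between toggle and ear_slot below 0.006 m and angle between the x axis of toggle and the y axis of ear_slot, either way round below 0.3 rad and angle between toggle's own z axis and vertical below 0.15 rad and linear speed of toggle below 0.02 m/s and angular speed of toggle below 0.2 rad/s); the robot touches nothing.
It fails at once if the toggle is forced against the still with more than 30 N (contact force between toggle and still above 30 N).
It fails at once if the robot itself pushes on the still with more than 15 N (contact force between any of the fingers, the arm and still above 15 N).
It fails at once if a bystander is moved by more than 30 mm (distance of any of plug, jar_a, jar_b, beaker, flask, spoon, timer from where it was at the start of the episode above 0.03 m).
It also fails if it takes over 72 s, if anything falls off the work surface, if the arm or the gripper's body presses on something with over 40 N, if the wrist force passes 120 N, or if a joint passes its speed limit or range.

## Working session

There is one attempt and no reset: what is moved stays moved. The work goes in short steps, Python scripts to look and compute and a shell command to move; the robot and the scene stay as the last step left them, time stands still between calls to the robot, and variables do not carry over. Pictures are saved under pics/ and viewed, at most 10 in all, crops included, and the job is handed in when it is done.

```bash
mkdir -p pics; ls
python3 - <<'E'
from rig import bot,capture
import cv2
for n in("side","top"):
    c=capture(n); cv2.imwrite(f"pics/{n}0.png",c["img"][:,:,::-1]); print(n,c["mtx"].tolist(),c["k1"],c["camera_from_world"].tolist())
print(bot.state(),bot.grasp_offset)
E
```

```text
pics
side [[479.99550765242753, 0.0, 314.12881889918606], [0.0, 479.99550765242753, 245.05001455419693], [0.0, 0.0, 1.0]] -0.016877302868248796 [[0.9994926718203029, -0.03125938609997587, -0.00610325799594202, -0.5674768966234341], [0.02481544235890155, 0.6441959310532991, 0.7644578446421395, -0.059029088054636275], [-0.019964788955669655, -0.7642214686823616, 0.644644827798168, -0.9107714411416432], [0.0, 0.0, 0.0, 1.0]]
top [[486.6693840310847, 0.0, 309.8553211903723], [0.0, 486.6693840310847, 249.83510101288104], [0.0, 0.0, 1.0]] -0.12541018393450565 [[0.021287523008025805, -0.9997659680808203, 0.0038536257736018404, -0.07160948132643224], [0.9970288263509549, 0.02151433816208397, 0.07396386062588073, -0.579296148000454], [-0.07402945892967196, 0.00226766859741421, 0.9972534767498743, -1.0039660009974558], [0.0, 0.0, 0.0, 1.0]]
{'time_s': 0.1, 'q': array([ 1.09926045,  0.60005219, -0.00252996,  1.60001213,  0.00179101,
        0.9429635 , -0.07979002]), 'joint_vel': array([ 0.00035057, -0.00195432,  0.00050777, -0.00189301, -0.00023377,
        0.00091296, -0.00019782]), 'joint_efforts': array([ 5.67712588e-03, -7.66556525e+01,  1.50242217e+00, -2.52938586e+01,
       -5.22878312e-02,  1.35765746e-02,  5.65714089e-06]), 'tool_pos': array([ 0.2786889 , -0.66882188,  0.21785492]), 'tool_rot': array([-3.07920891e+00, -6.15996800e-01,  6.44961318e-04]), 'ft_force': array([ 0.99074839, -0.50895232,  0.10344695]), 'wrist_torque': array([ 0.02437993, -0.01636987,  0.03095416]), 'finger_force': 0.0, 'grip_width': 1.0005042876708707} 0.0188
```

View pics/side0.png

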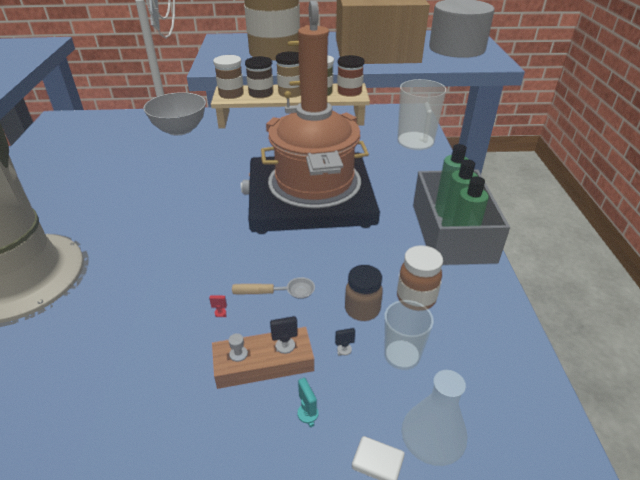

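View pics/top0.png

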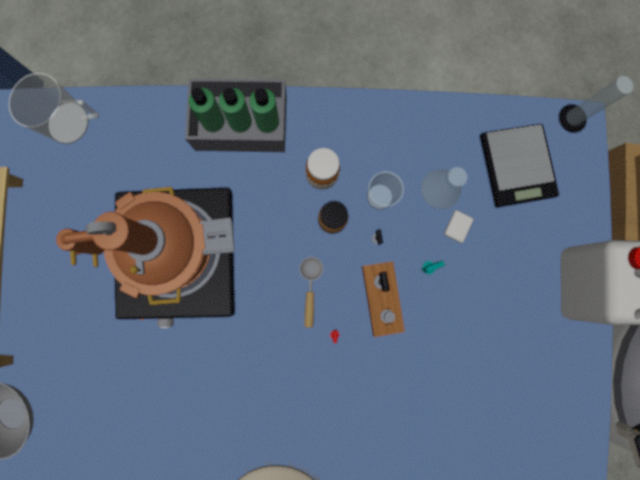

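The side view shows the ear at about (325,162), and the toggle in the block at (285,330). In the top view the ear is at (215,236) and the toggle at (384,281). The gripper is out of sight. Next I'll enlarge these spots.

Run:
```python
import cv2,numpy as np
s=cv2.imread("pics/side0.png");t=cv2.imread("pics/top0.png")
def crop(im,x,y,w,h,f):
    o=cv2.resize(im[y:y+h,x:x+w],None,fx=f,fy=f,interpolation=cv2.INTER_CUBIC)
    for k in range(0,w,10): cv2.line(o,(k*f,0),(k*f,6),(0,255,255),1); (k%20==0) and cv2.putText(o,str(x+k),(k*f,16),0,.35,(0,255,255),1)
    for k in range(10,h,10): cv2.line(o,(0,k*f),(6,k*f),(0,255,255),1); (k%20==0) and cv2.putText(o,str(y+k),(8,k*f+4),0,.35,(0,255,255),1)
    return o
a=np.hstack([crop(t,190,205,50,60,8),crop(s,300,140,50,60,8)])
cv2.imwrite("pics/ear.png",a)
a=np.hstack([crop(t,355,255,60,90,6),crop(s,205,305,72,90,6)[:, :0],crop(s,205,310,120,90,6)[:, :]])
a=np.hstack([crop(t,355,255,55,90,6),crop(s,210,310,75,90,6)])
b=np.hstack([crop(t,360,258,40,50,10),crop(s,265,310,40,50,10)])
cv2.imwrite("pics/blk.png",a);cv2.imwrite("pics/tog.png",b)
```

```text
(no output)
```

View pics/ear.png

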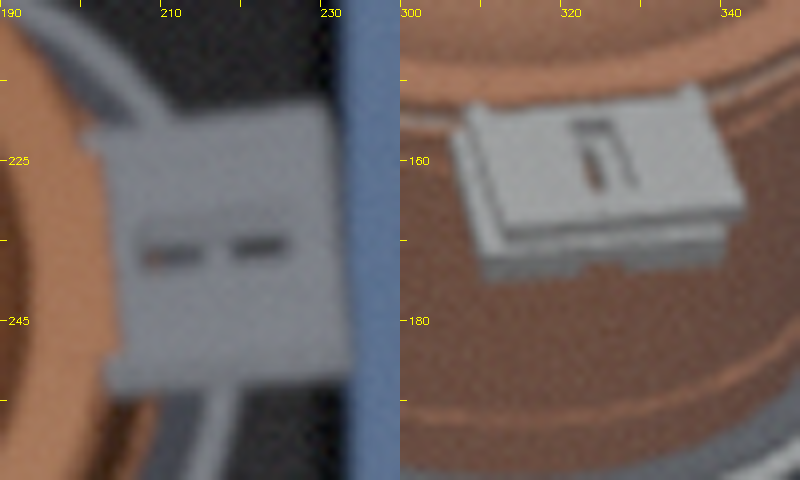

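View pics/tog.png

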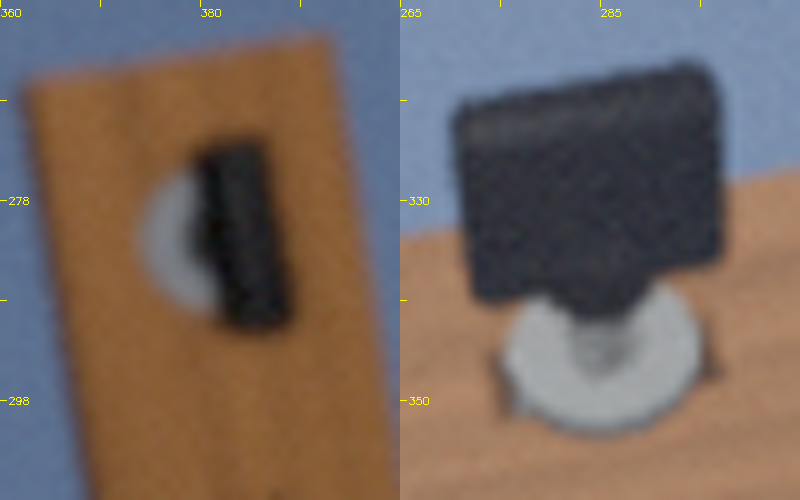

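View pics/blk.png

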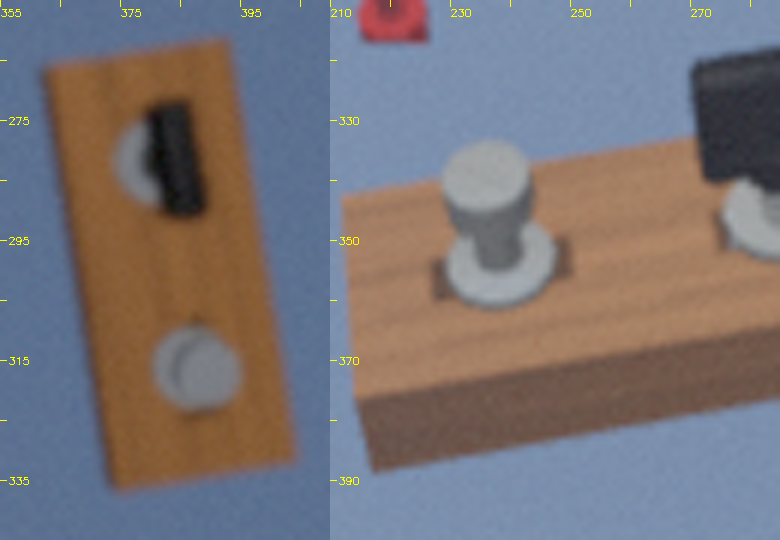

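The crops give these points:
- **Ear slot centre:** about (216.2,233.9) in the top view and (325.1,159.1) in the side view, tilted about 5°. The lug shows on the −x side.
- **Toggle collar:** (381.2,281.8) in the top view and (284.7,346.6) in the side view. The wing runs along the block, and the plug is in the other pocket.

```bash
cat > h.py <<'E'
import numpy as np,cv2,pickle
from scipy.spatial.transform import Rotation as R
from rig import bot,capture
def cam(n): 
    c=capture(n); return c
def ray(c,u,v):
    M=c["mtx"]; d=np.array([(u-M[0,2])/M[0,0],(v-M[1,2])/M[1,1]]); p=d.copy()
    for _ in range(20): p=d/(1+c["k1"]*(p@p))
    T=np.array(c["camera_from_world"]); Rm=T[:3,:3]
    return -Rm.T@T[:3,3], Rm.T@np.array([p[0],-p[1],-1])
def onz(c,u,v,z):
    o,d=ray(c,u,v); return o+d*(z-o[2])/d[2]
def proj(c,P):
    T=np.array(c["camera_from_world"]); q=T[:3,:3]@np.array(P)+T[:3,3]
    p=np.array([q[0],-q[1]])/-q[2]; p=p*(1+c["k1"]*(p@p)); M=c["mtx"]
    return p*[M[0,0],M[1,1]]+M[:2,2]
E
python3 - <<'E'
from h import *
t,s=cam("top"),cam("side"); np.set_printoptions(precision=4,suppress=True)
print("cams",ray(t,0,0)[0],ray(s,0,0)[0])
f=lambda x0,y0,k,x,y:(x0+(x+.5)/k-.5,y0+(y+.5)/k-.5)
B=[onz(t,*f(355,255,6,*p),.032)[:2] for p in((45,68),(230,40),(295,460),(113,490))]
B=np.array(B);print("block corners",B,"c",B.mean(0),"len",np.linalg.norm(B[0]-B[3]),np.linalg.norm(B[1]-B[2]),np.linalg.norm(B[0]-B[1]))
ux=B[0]+B[1]-B[2]-B[3];y=np.arctan2(ux[1],ux[0]);print("yaw",y,"pocket",B.mean(0)+.036*np.array([np.cos(y),np.sin(y)]))
print("block side",[onz(s,*f(210,310,6,*p),.032)[:2] for p in((343-330,195),(357-330,400))])
print("plug knobtop T",onz(t,*f(355,255,6,202,369),.069)[:2],"S",onz(s,*f(210,310,6,487-330,175),.069)[:2])
print("collar T",onz(t,381.15,281.75,.036)[:2],"S",onz(s,284.65,346.55,.032)[:2])
W=[onz(t,*f(360,258,10,*p),.093)[:2] for p in((210,140),(268,140),(292,325),(236,325))];print("wing",np.array(W),np.mean(W,0))
W=[onz(s,*f(265,310,10,*p),.093)[:2] for p in((455-400,110),(710-400,65))];print("wing side far edge",W)
print("slot T",onz(t,216.25,233.9,.175)[:2],"S",onz(s,325.06,159.06,.175)[:2])
for n,c,x0,y0,ps in(("T",t,190,205,((137,241),(290,228))),("S",s,300,140,((592-400,121),(617-400,191)))):
    a,b=[onz(c,*f(x0,y0,8,*p),.175)[:2] for p in ps];d=a-b if n=="T" else a-b;print(n,"slot ends",a,b,np.linalg.norm(d),"ang",np.arctan2(d[1],d[0]))
a,b=[onz(t,*f(190,205,8,*p),.175)[:2] for p in((328,100),(352,375))];d=a-b;print("ear edge len",np.linalg.norm(d),np.arctan2(d[1],d[0])+np.pi/2)
print("ear side corners",[onz(s,*f(300,140,8,*p),.175)[:2] for p in((104,237),(342,210))])
print(R.from_rotvec(bot.state()["tool_rot"]).as_matrix())
E
```

```text
cams [ 0.5048 -0.0569  1.0443] [ 0.5505 -0.6757  0.6288]
block corners [[ 0.5487 -0.1687]
 [ 0.5597 -0.2333]
 [ 0.4145 -0.2579]
 [ 0.4032 -0.1947]] c [ 0.4815 -0.2137] len 0.14772515753400703 0.1473466257441062 0.06554873511761619
yaw 0.17203807342602032 pocket [ 0.517  -0.2075]
block side [array([ 0.402 , -0.1968]), array([ 0.4136, -0.2598])]
plug knobtop T [ 0.4476 -0.2188] S [ 0.4458 -0.2216]
collar T [ 0.5164 -0.2085] S [ 0.5159 -0.2094]
wing [[ 0.5357 -0.1985]
 [ 0.5359 -0.2099]
 [ 0.4998 -0.2151]
 [ 0.4996 -0.2041]] [ 0.5178 -0.2069]
wing side far edge [array([ 0.4974, -0.2091]), array([ 0.5346, -0.2018])]
slot T [0.5945 0.1105] S [0.5926 0.1098]
T slot ends [0.5927 0.1279] [0.5963 0.0932] 0.03486037904101013 ang 1.6754910409005888
S slot ends [0.5906 0.1262] [0.5949 0.0938] 0.03263201809990821 ang 1.7013001165328188
ear edge len 0.06255216676723273 1.6922161964073446
ear side corners [array([0.5683, 0.0747]), array([0.6229, 0.0843])]
[[ 0.9231  0.3847 -0.0005]
 [ 0.3847 -0.9231  0.0008]
 [-0.0001 -0.001  -1.    ]]
```

```bash
cat >> h.py <<'E'
def Rt(yaw,lean=0,dirang=0):
    "tool pointing down, tool x at yaw; lean: top of the tool leans towards direction dirang"
    Rz=R.from_euler('z',yaw)*R.from_euler('x',np.pi)
    return R.from_rotvec(lean*np.array([-np.sin(dirang),np.cos(dirang),0]))*Rz
def go(pos,rot,st=None):
    st=st or bot.state(); R0=R.from_rotvec(st["tool_rot"])
    d=R0.inv().apply(np.array(pos)-st["tool_pos"])/.75; a=(R0.inv()*rot).as_rotvec()/np.radians(30)
    print("t",round(st["time_s"],2),"d",d.round(4),"a",a.round(4))
E
python3 -c "
from h import *
go([.5163,-.2085,.17],Rt(.17))"
```

```text
t 0.2 d [ 0.5286 -0.4448  0.0645] a [-1.800e-03  4.000e-04  4.294e-01]
```

```bash
python3 -m pendant '[{"dx":0.06,"dy":-0.05,"fingers":0.5},{"dx":0.12,"dy":-0.10,"az":0.1,"fingers":0.5},{"dx":0.18,"dy":-0.15,"az":0.2,"fingers":0.5},{"dx":0.24,"dy":-0.20,"az":0.3,"fingers":0.5},{"dx":0.30,"dy":-0.25,"az":0.43,"fingers":0.5},{"dx":0.36,"dy":-0.30,"az":0.43,"fingers":0.5},{"dx":0.42,"dy":-0.35,"az":0.43,"fingers":0.5},{"dx":0.47,"dy":-0.395,"az":0.43,"fingers":0.5}]' 40; python3 -c "
from h import *
go([.5163,-.2085,.13],Rt(.17))"
```

```text
t 0.2 d [ 0.5286 -0.4448  0.1178] a [-1.800e-03  4.000e-04  4.294e-01]validation failed for argument at $[0]...
```

```bash
python3 -m pendant '[{"ax":0,"ay":0,"az":0,"dx":0.06,"dy":-0.05,"dz":0,"fingers":0.5},{"ax":0,"ay":0,"az":0.1,"dx":0.12,"dy":-0.10,"dz":0,"fingers":0.5},{"ax":0,"ay":0,"az":0.2,"dx":0.18,"dy":-0.15,"dz":0,"fingers":0.5},{"ax":0,"ay":0,"az":0.3,"dx":0.24,"dy":-0.20,"dz":0,"fingers":0.5},{"ax":0,"ay":0,"az":0.43,"dx":0.30,"dy":-0.25,"dz":0,"fingers":0.5},{"ax":0,"ay":0,"az":0.43,"dx":0.36,"dy":-0.30,"dz":0,"fingers":0.5},{"ax":0,"ay":0,"az":0.43,"dx":0.42,"dy":-0.35,"dz":0,"fingers":0.5},{"ax":0,"ay":0,"az":0.43,"dx":0.47,"dy":-0.395,"dz":0,"fingers":0.5}]' 40; python3 -c "
from h import *
go([.5163,-.2085,.13],Rt(.17))"
```

```text
time_s: 1.2
tool_pos: [0.4912, -0.2579, 0.2187]
tool_rot: [-3.13, -0.268, -0.0]
ft_force: [-0.4, -1.3, 0.0]
grip_width: 0.5
finger_force: 0.0
t 1.2 d [ 0.0441 -0.0593  0.1182] a [-0.0002 -0.0006  0.0017]
```

```bash
python3 -m pendant '[{"ax":0,"ay":0,"az":0,"dx":0.022,"dy":-0.03,"dz":0.03,"fingers":0.5},{"ax":0,"ay":0,"az":0,"dx":0.044,"dy":-0.06,"dz":0.06,"fingers":0.5},{"ax":0,"ay":0,"az":0,"dx":0.044,"dy":-0.06,"dz":0.1,"fingers":0.5},{"ax":0,"ay":0,"az":0,"dx":0.044,"dy":-0.06,"dz":0.118,"fingers":0.5},{"ax":0,"ay":0,"az":0,"dx":0.044,"dy":-0.06,"dz":0.118,"fingers":0.5},{"ax":0,"ay":0,"az":0,"dx":0.044,"dy":-0.06,"dz":0.118,"fingers":0.5},{"ax":0,"ay":0,"az":0,"dx":0.044,"dy":-0.06,"dz":0.118,"fingers":0.5},{"ax":0,"ay":0,"az":0,"dx":0.044,"dy":-0.06,"dz":0.118,"fingers":0.5}]'; python3 -c "
from h import *
go([.5163,-.2085,.058],Rt(.17))
for n in('top','side'): cv2.imwrite(f'pics/{n}1.png',capture(n)['img'][:,:,::-1])
a=cv2.imread('pics/top1.png')[170:370,280:480];b=cv2.imread('pics/side1.png')[220:420,190:390]
cv2.imwrite('pics/c1.png',cv2.resize(np.hstack([a,b]),None,fx=2,fy=2))"
```

```text
time_s: 2.2
tool_pos: [0.5154, -0.2105, 0.1308]
tool_rot: [3.13, 0.266, 0.002]
ft_force: [-0.0, 0.3, 0.1]
grip_width: 0.504
finger_force: 0.0
t 2.2 d [ 0.0015 -0.0025  0.097 ] a [ 0.0009 -0.0018 -0.0014]
```

View pics/c1.png

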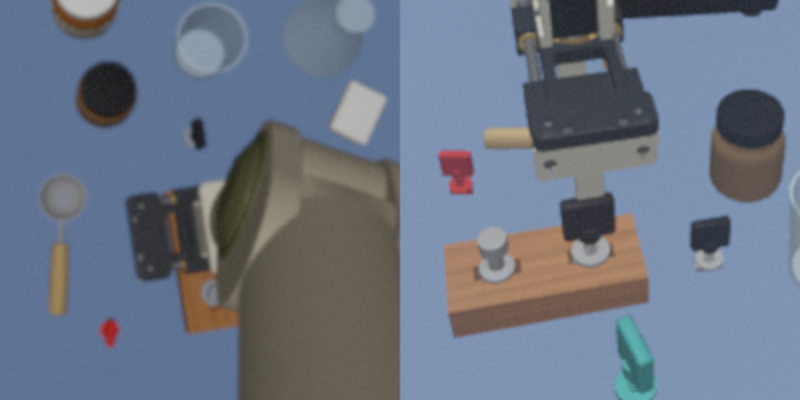

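The fingers straddle the wing: in the side crop the wing is at (588,215), and one finger shows behind it. The body's long side runs across the block, so I can descend and grip.

```bash
python3 -m pendant '[{"ax":0,"ay":0,"az":0,"dx":0.001,"dy":-0.002,"dz":0.05,"fingers":0.5},{"ax":0,"ay":0,"az":0,"dx":0.001,"dy":-0.002,"dz":0.09,"fingers":0.5},{"ax":0,"ay":0,"az":0,"dx":0.001,"dy":-0.002,"dz":0.097,"fingers":0.5},{"ax":0,"ay":0,"az":0,"dx":0.001,"dy":-0.002,"dz":0.097,"fingers":0.5},{"ax":0,"ay":0,"az":0,"dx":0.001,"dy":-0.002,"dz":0.097,"fingers":0.8},{"ax":0,"ay":0,"az":0,"dx":0.001,"dy":-0.002,"dz":0.097,"fingers":1},{"ax":0,"ay":0,"az":0,"dx":0.001,"dy":-0.002,"dz":0.097,"fingers":1},{"ax":0,"ay":0,"az":0,"dx":0.001,"dy":-0.002,"dz":0.097,"fingers":1}]' 40; python3 -c "
from h import *
s=bot.state();print(s['ft_force'],s['finger_force'],s['grip_width'])"
```

```text
time_s: 3.3
tool_pos: [0.5158, -0.2087, 0.0576]
tool_rot: [3.13, 0.266, 0.001]
ft_force: [-0.1, -1.2, 0.7]
grip_width: 0.13
finger_force: 40.0
[-0.14725299 -1.18195514  0.6977421 ] 39.990100264549255 0.1304949157750129
```

```bash
python3 -m pendant '[{"ax":0,"ay":0,"az":0,"dx":0,"dy":0,"dz":-0.03,"fingers":1},{"ax":0,"ay":0,"az":0,"dx":0,"dy":0,"dz":-0.08,"fingers":1},{"ax":0,"ay":0,"az":0,"dx":0,"dy":0,"dz":-0.15,"fingers":1},{"ax":0,"ay":0,"az":-0.3,"dx":0,"dy":0,"dz":-0.22,"fingers":1},{"ax":0,"ay":0,"az":-0.6,"dx":0.01,"dy":-0.06,"dz":-0.25,"fingers":1},{"ax":0,"ay":0,"az":-0.9,"dx":0.02,"dy":-0.12,"dz":-0.25,"fingers":1},{"ax":0,"ay":0,"az":-1,"dx":0.03,"dy":-0.16,"dz":-0.25,"fingers":1},{"ax":0,"ay":0,"az":-1,"dx":0.03,"dy":-0.16,"dz":-0.25,"fingers":1}]'; python3 -c "
from h import *
go([.5735,0.0,.245],Rt(1.69))"
```

```text
time_s: 4.3
tool_pos: [0.5175, -0.084, 0.245]
tool_rot: [-2.952, -1.074, -0.0]
ft_force: [-0.1, -0.7, -1.3]
grip_width: 0.125
finger_force: 40.0
t 4.3 d [ 0.1292 -0.0379  0.    ] a [-7.0000e-04 -1.6000e-03 -1.8952e+00]
```

```bash
python3 -m pendant '[{"ax":0,"ay":0,"az":-0.3,"dx":0.02,"dy":-0.005,"dz":0,"fingers":1},{"ax":0,"ay":0,"az":-0.6,"dx":0.04,"dy":-0.01,"dz":0,"fingers":1},{"ax":0,"ay":0,"az":-0.9,"dx":0.07,"dy":-0.02,"dz":0,"fingers":1},{"ax":0,"ay":0,"az":-1,"dx":0.10,"dy":-0.03,"dz":0,"fingers":1},{"ax":0,"ay":0,"az":-1,"dx":0.129,"dy":-0.038,"dz":0,"fingers":1},{"ax":0,"ay":0,"az":-1,"dx":0.129,"dy":-0.038,"dz":0,"fingers":1},{"ax":0,"ay":0,"az":-1,"dx":0.129,"dy":-0.038,"dz":0,"fingers":1},{"ax":0,"ay":0,"az":-1,"dx":0.129,"dy":-0.038,"dz":0,"fingers":1}]'; python3 -c "
from h import *
go([.5935,0.03,.245],Rt(1.69))"
```

```text
time_s: 5.3
tool_pos: [0.5734, -0.0036, 0.2448]
tool_rot: [2.579, 1.794, -0.001]
ft_force: [-0.4, 0.5, -1.1]
grip_width: 0.127
finger_force: 40.0
t 5.3 d [ 0.0514  0.0095 -0.0003] a [-6.000e-04  1.200e-03 -9.065e-01]
```

```bash
python3 -m pendant '[{"ax":0,"ay":0,"az":-0.3,"dx":0.02,"dy":0.003,"dz":0,"fingers":1},{"ax":0,"ay":0,"az":-0.6,"dx":0.05,"dy":0.006,"dz":0,"fingers":1},{"ax":0,"ay":0,"az":-0.9,"dx":0.10,"dy":0.022,"dz":0,"fingers":1},{"ax":0,"ay":0,"az":-0.905,"dx":0.13,"dy":0.04,"dz":0,"fingers":1},{"ax":0,"ay":0,"az":-0.905,"dx":0.149,"dy":0.056,"dz":0,"fingers":1},{"ax":0,"ay":0,"az":-0.905,"dx":0.149,"dy":0.056,"dz":0,"fingers":1},{"ax":0,"ay":0,"az":-0.905,"dx":0.149,"dy":0.056,"dz":0,"fingers":1},{"ax":0,"ay":0,"az":-0.905,"dx":0.149,"dy":0.056,"dz":0,"fingers":1}]'; python3 -c "
from h import *
go([.5935,0.1101,.245],Rt(1.69))
print(bot.state()['q'].round(2))
for n in('top','side'): cv2.imwrite(f'pics/{n}2.png',capture(n)['img'][:,:,::-1])
a=cv2.imread('pics/top2.png')[160:310,130:280];b=cv2.imread('pics/side2.png')[75:225,250:400]
def g(o,x0,y0):
    for k in range(0,150,10):
        for p,q,l in(((k*4,0),(k*4,7),x0+k),((0,k*4),(7,k*4),y0+k)):
            cv2.line(o,p,q,(0,255,255),1); k%20==0 and cv2.putText(o,str(l),(p[0]+2,p[1]+14),0,.35,(0,255,255),1)
    return o
b=g(cv2.resize(b,None,fx=4,fy=4,interpolation=2),250,75); a=cv2.resize(a[:,:50+0],None,fx=4,fy=4)
cv2.imwrite('pics/c2.png',np.hstack([a,b]))"
```

```text
time_s: 6.3
tool_pos: [0.6513, 0.0865, 0.245]
tool_rot: [2.085, 2.35, -0.001]
ft_force: [-0.0, 0.4, -1.7]
grip_width: 0.126
finger_force: 40.0
t 6.3 d [ 0.0404 -0.0728 -0.    ] a [-0.0006  0.0011 -0.0003]
[ 0.04  0.52 -0.39  1.72  0.24  0.95 -0.33]
```

View pics/c2.png

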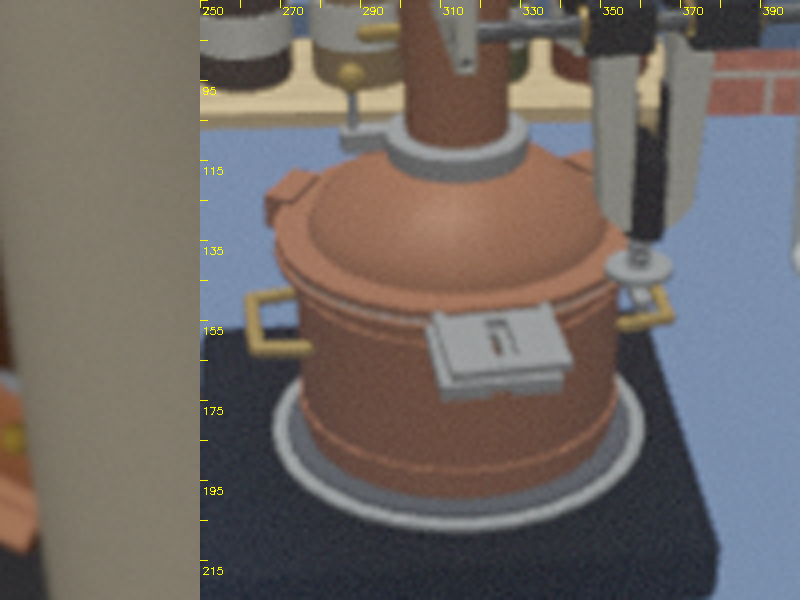

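The side view shows the held toggle's collar at about (359.2,140.9), and the ear slot is unchanged at (325,159). I got the sign of dy wrong in that move, so the tool is off to the right, still clear of the still. I'll compare the collar's predicted pixel with the seen one.

```bash
python3 -c "
from h import *
s=capture('side');p=bot.state()['tool_pos'];print(p)
print(proj(s,[p[0],p[1],p[2]-.0386+.015]),'seen 359.25 140.9')
print('collar dia px',proj(s,[p[0]+.015,p[1],p[2]-.0236])[0]-proj(s,[p[0]-.015,p[1],p[2]-.0236])[0])
print('slot model',proj(s,[.5935,.1101,.175]),'1mm x,y',proj(s,[.5945,.1101,.175]),proj(s,[.5935,.1111,.175]))
go([.5935,0.1101,.245],Rt(1.69))"
```

```text
[0.65168419 0.08696508 0.24506767]
[359.28776961 141.79952835] seen 359.25 140.9
collar dia px 16.929733750520654
slot model [325.51221257 158.97000216] 1mm x,y [326.04830328 158.95869917] [325.48569009 158.6984137 ]
t 6.45 d [ 0.0399 -0.0733  0.0001] a [0.0002 0.0005 0.0005]
```

```bash
python3 -m pendant '[{"ax":0,"ay":0,"az":0,"dx":0,"dy":-0.02,"dz":0,"fingers":1},{"ax":0,"ay":0,"az":0,"dx":0.01,"dy":-0.05,"dz":0,"fingers":1},{"ax":0,"ay":0,"az":0,"dx":0.03,"dy":-0.073,"dz":0,"fingers":1},{"ax":0,"ay":0,"az":0,"dx":0.038,"dy":-0.073,"dz":0.015,"fingers":1},{"ax":0,"ay":0,"az":0,"dx":0.038,"dy":-0.073,"dz":0.028,"fingers":1},{"ax":0,"ay":0,"az":0,"dx":0.038,"dy":-0.073,"dz":0.028,"fingers":1},{"ax":0,"ay":0,"az":0,"dx":0.038,"dy":-0.073,"dz":0.028,"fingers":1},{"ax":0,"ay":0,"az":0,"dx":0.038,"dy":-0.073,"dz":0.028,"fingers":1}]'; python3 -c "
from h import *
print(bot.state()['tool_pos'],bot.state()['ft_force'])
c=capture('side');cv2.imwrite('pics/side3.png',c['img'][:,:,::-1])
b=cv2.imread('pics/side3.png')[105:180,285:365]
b=cv2.resize(b,None,fx=8,fy=8,interpolation=2)
for k in range(0,80,10):
    cv2.putText(b,str(285+k),(k*8,12),0,.4,(0,255,255),1);cv2.putText(b,str(105+k),(0,k*8+5),0,.4,(0,255,255),1)
cv2.imwrite('pics/c3.png',b)"
```

```text
time_s: 7.45
tool_pos: [0.5945, 0.109, 0.2239]
tool_rot: [2.085, 2.35, 0.0]
ft_force: [-0.1, -0.6, -1.7]
grip_width: 0.127
finger_force: 40.0
[0.59451391 0.10899737 0.22393739] [-0.10676888 -0.64880443 -1.65429381]
```

View pics/c3.png

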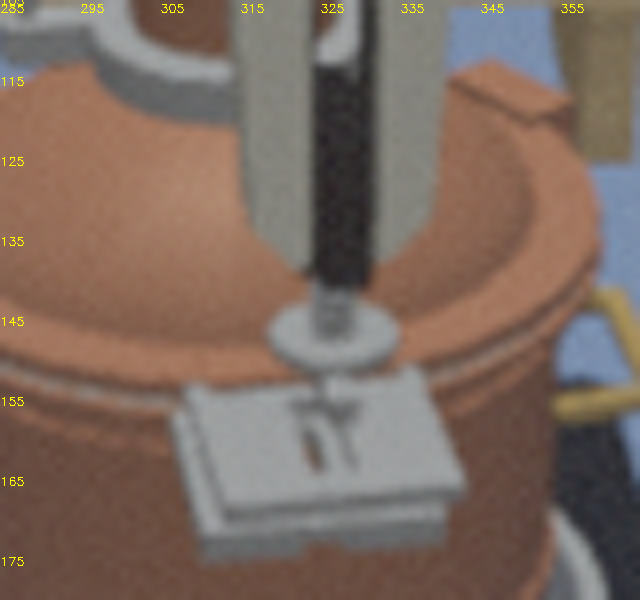

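The collar hangs just above the slot: collar centre about x=326.3, slot centre about (325.1,159.1). Next is the offset.

```bash
python3 -c "
from h import *
s=capture('side');p=bot.state()['tool_pos']
print(proj(s,[p[0],p[1],p[2]-.0386+.015]),'seen', 326.3,105+338/8-.44)
print('slot at tcp xy',proj(s,[p[0],p[1],.175]),'seen 325.06 159.06'); print(bot.state()['ft_force'])
go([.593,.109,.210],Rt(1.70))"
```

```text
[326.16576741 147.03034009] seen 326.3 146.81
slot at tcp xy [326.03029902 159.24223537] seen 325.06 159.06
[ 0.91357829 -0.23315396 -2.07212519]
t 7.55 d [ 0.0001 -0.0019  0.0187] a [ 0.0006 -0.     -0.0182]
```

```bash
python3 -m pendant '[{"ax":0,"ay":0,"az":-0.015,"dx":0.001,"dy":-0.002,"dz":0,"fingers":1},{"ax":0,"ay":0,"az":-0.015,"dx":0.001,"dy":-0.002,"dz":0.004,"fingers":1},{"ax":0,"ay":0,"az":-0.015,"dx":0.001,"dy":-0.002,"dz":0.008,"fingers":1},{"ax":0,"ay":0,"az":-0.015,"dx":0.001,"dy":-0.002,"dz":0.012,"fingers":1},{"ax":0,"ay":0,"az":-0.015,"dx":0.001,"dy":-0.002,"dz":0.015,"fingers":1},{"ax":0,"ay":0,"az":-0.015,"dx":0.001,"dy":-0.002,"dz":0.018,"fingers":1},{"ax":0,"ay":0,"az":-0.015,"dx":0.001,"dy":-0.002,"dz":0.018,"fingers":1},{"ax":0,"ay":0,"az":-0.015,"dx":0.001,"dy":-0.002,"dz":0.018,"fingers":1}]'; python3 -c "
from h import *
s=bot.state();print(s['tool_pos'],s['ft_force'],s['wrist_torque'])"
```

```text
time_s: 8.55
tool_pos: [0.5926, 0.1098, 0.2104]
tool_rot: [2.075, 2.359, 0.0]
ft_force: [-0.0, 0.3, -2.0]
grip_width: 0.128
finger_force: 40.0
[0.5926391  0.10976129 0.21039847] [-0.0175225   0.33729942 -1.97636988] [-0.06310525 -0.11087355  0.02196213]
```

```bash
python3 -m pendant '[{"ax":0,"ay":0,"az":0,"dx":0,"dy":0,"dz":0.001,"fingers":1},{"ax":0,"ay":0,"az":0,"dx":0,"dy":0,"dz":0.002,"fingers":1},{"ax":0,"ay":0,"az":0,"dx":0,"dy":0,"dz":0.003,"fingers":1},{"ax":0,"ay":0,"az":0,"dx":0,"dy":0,"dz":0.004,"fingers":1},{"ax":0,"ay":0,"az":0,"dx":0,"dy":0,"dz":0.005,"fingers":1},{"ax":0,"ay":0,"az":0,"dx":0,"dy":0,"dz":0.005,"fingers":1},{"ax":0,"ay":0,"az":0,"dx":0,"dy":0,"dz":0.005,"fingers":1},{"ax":0,"ay":0,"az":0,"dx":0,"dy":0,"dz":0.005,"fingers":1}]'; python3 -c "
from h import *
s=bot.state();print(s['tool_pos'],s['ft_force'],s['wrist_torque'])"
```

```text
time_s: 9.55
tool_pos: [0.5926, 0.1097, 0.2067]
tool_rot: [2.075, 2.359, 0.0]
ft_force: [0.4, -0.7, -0.4]
grip_width: 0.126
finger_force: 40.0
[0.59260361 0.10974736 0.2066807 ] [ 0.38835059 -0.69896117 -0.373274  ] [-0.13800381  0.04831463  0.05991207]
```

```bash
python3 -m pendant '[{"ax":0,"ay":0,"az":0.006,"dx":0,"dy":-0.0005,"dz":0.0005,"fingers":1},{"ax":0,"ay":0,"az":0.012,"dx":0,"dy":-0.001,"dz":0.0005,"fingers":1},{"ax":0,"ay":0,"az":0.018,"dx":0,"dy":-0.0015,"dz":0.0005,"fingers":1},{"ax":0,"ay":0,"az":0.024,"dx":0,"dy":-0.002,"dz":0.0005,"fingers":1},{"ax":0,"ay":0,"az":0.030,"dx":0,"dy":-0.0025,"dz":0.0005,"fingers":1},{"ax":0,"ay":0,"az":0.036,"dx":0,"dy":-0.003,"dz":0.0005,"fingers":1},{"ax":0,"ay":0,"az":0.042,"dx":0,"dy":-0.0035,"dz":0.0005,"fingers":1},{"ax":0,"ay":0,"az":0.048,"dx":0,"dy":-0.004,"dz":0.0005,"fingers":1}]'; python3 -c "
from h import *
s=bot.state();print(s['tool_pos'],s['ft_force'],s['wrist_torque'])"
```

```text
time_s: 10.55
tool_pos: [0.5904, 0.1096, 0.2065]
tool_rot: [2.104, 2.332, 0.002]
ft_force: [5.4, 0.5, 4.0]
grip_width: 0.13
finger_force: 40.0
[0.59035758 0.10960305 0.2065253 ] [5.40117127 0.46895126 4.01228563] [ 0.21029192 -1.70043557  0.01620719]
```

```bash
python3 -m pendant '[{"ax":0,"ay":0,"az":0.006,"dx":0,"dy":-0.0005,"dz":0,"fingers":1},{"ax":0,"ay":0,"az":0.012,"dx":0,"dy":-0.001,"dz":0,"fingers":1},{"ax":0,"ay":0,"az":0.018,"dx":0,"dy":-0.0015,"dz":0,"fingers":1},{"ax":0,"ay":0,"az":0.024,"dx":0,"dy":-0.002,"dz":0,"fingers":1},{"ax":0,"ay":0,"az":0.024,"dx":0,"dy":-0.0025,"dz":0,"fingers":1},{"ax":0,"ay":0,"az":0.03,"dx":0,"dy":-0.003,"dz":0,"fingers":1},{"ax":0,"ay":0,"az":0.036,"dx":0,"dy":-0.003,"dz":0,"fingers":1},{"ax":0,"ay":0,"az":0.036,"dx":0,"dy":-0.003,"dz":0,"fingers":1}]'; python3 -c "
from h import *
s=bot.state();print(s['tool_pos'],s['ft_force'],s['wrist_torque'])"
```

```text
time_s: 11.55
tool_pos: [0.5871, 0.1091, 0.2059]
tool_rot: [-2.126, -2.312, 0.001]
ft_force: [3.5, 1.6, -1.7]
grip_width: 0.122
finger_force: 40.0
[0.58706005 0.10913935 0.20591998] [ 3.46762152  1.57327364 -1.73483566] [ 0.33866789 -1.08896164  0.04203962]
```

```bash
python3 -m pendant '[{"ax":0,"ay":0,"az":0,"dx":0,"dy":0,"dz":0.0005,"fingers":1},{"ax":0,"ay":0,"az":0,"dx":0,"dy":0,"dz":0.001,"fingers":1},{"ax":0,"ay":0,"az":0,"dx":0,"dy":0,"dz":0.0015,"fingers":1},{"ax":0,"ay":0,"az":0,"dx":0,"dy":0,"dz":0.002,"fingers":1},{"ax":0,"ay":0,"az":0,"dx":0,"dy":0,"dz":0.0025,"fingers":1},{"ax":0,"ay":0,"az":0,"dx":0,"dy":0,"dz":0.003,"fingers":1},{"ax":0,"ay":0,"az":0,"dx":0,"dy":0,"dz":0.003,"fingers":1},{"ax":0,"ay":0,"az":0,"dx":0,"dy":0,"dz":0.003,"fingers":1}]'; python3 -c "
from h import *
s=bot.state();print(s['tool_pos'],s['ft_force'],s['wrist_torque'])"
```

```text
time_s: 12.55
tool_pos: [0.5872, 0.109, 0.2038]
tool_rot: [-2.126, -2.312, 0.001]
ft_force: [1.4, -0.3, -2.2]
grip_width: 0.13
finger_force: 40.0
[0.58716864 0.10898277 0.20380413] [ 1.40718951 -0.27920803 -2.21749044] [-0.11558899 -0.4888777   0.00330987]
```

```bash
python3 -m pendant '[{"ax":0,"ay":0,"az":0,"dx":0,"dy":-0.0005,"dz":0.002,"fingers":1},{"ax":0,"ay":0,"az":0,"dx":0,"dy":-0.0005,"dz":0.004,"fingers":1},{"ax":0,"ay":0,"az":0,"dx":0,"dy":-0.0005,"dz":0.006,"fingers":1},{"ax":0,"ay":0,"az":0,"dx":0,"dy":-0.0005,"dz":0.008,"fingers":1},{"ax":0,"ay":0,"az":0,"dx":0,"dy":-0.0005,"dz":0.010,"fingers":1},{"ax":0,"ay":0,"az":0,"dx":0,"dy":-0.0005,"dz":0.012,"fingers":1},{"ax":0,"ay":0,"az":0,"dx":0,"dy":-0.0005,"dz":0.012,"fingers":1},{"ax":0,"ay":0,"az":0,"dx":0,"dy":-0.0005,"dz":0.012,"fingers":1}]'; python3 -c "
from h import *
s=bot.state();print(s['tool_pos'],s['ft_force'],s['wrist_torque'])"
```

```text
time_s: 13.55
tool_pos: [0.5871, 0.1092, 0.195]
tool_rot: [2.126, 2.313, 0.0]
ft_force: [1.1, -0.4, 5.2]
grip_width: 0.127
finger_force: 40.0
[0.58707206 0.10917039 0.19503594] [ 1.05600797 -0.35246917  5.17480237] [ 0.04880243 -0.43154321  0.04392769]
```

```bash
python3 -m pendant '[{"ax":0,"ay":0,"az":0,"dx":0,"dy":0,"dz":0.002,"fingers":1},{"ax":0,"ay":0,"az":0,"dx":0,"dy":0,"dz":0.004,"fingers":1},{"ax":0,"ay":0,"az":0,"dx":0,"dy":0,"dz":0.006,"fingers":1},{"ax":0,"ay":0,"az":0,"dx":0,"dy":0,"dz":0.0075,"fingers":1},{"ax":0,"ay":0,"az":0,"dx":0,"dy":0,"dz":0.0075,"fingers":1},{"ax":0,"ay":0,"az":0,"dx":0,"dy":0,"dz":0.0075,"fingers":1},{"ax":0,"ay":0,"az":0,"dx":0,"dy":0,"dz":0.0075,"fingers":1},{"ax":0,"ay":0,"az":0,"dx":0,"dy":0,"dz":0.0075,"fingers":1}]' 50; python3 -c "
from h import *
s=bot.state();print(s['tool_pos'],s['ft_force'],s['wrist_torque'],s['q'].round(2))
p=s['tool_pos']; yaw=R.from_rotvec(s['tool_rot']).as_matrix()[:2,0]; y=np.arctan2(yaw[1],yaw[0]); print('yaw',y,'axis',p[:2]+.118*yaw)
out=y+np.pi
h=.0386+.011  # pivot point (lug level-ish) below the TCP
for sg in(1,-1):
  for k,(th,l) in enumerate(((30,0),(52,.1),(75,.1),(88,.1))):
    Rr=Rt(y+sg*np.radians(th),l,out); piv=p-[0,0,h]; pos=piv+Rr.apply([0,0,-h]); print(sg,th,pos.round(4),Rr.as_rotvec().round(4))"
```

```text
time_s: 14.55
tool_pos: [0.5871, 0.1092, 0.1899]
tool_rot: [2.126, 2.312, 0.001]
ft_force: [0.1, -0.1, 8.0]
grip_width: 0.122
finger_force: 50.0
[0.58714321 0.1091877  0.18989956] [ 0.10492589 -0.09015139  8.02225151] [-0.05160583 -0.03312679 -0.00888347] [-0.02  0.5  -0.38  1.91  0.26  0.77 -0.46]
yaw 1.6545473609806096 axis [0.57727213 0.2267741 ]
1 30 [0.5871 0.1092 0.1899] [1.4555 2.7841 0.    ]
1 52 [0.5876 0.1043 0.1897] [-0.8862 -2.9725 -0.1445]
1 75 [0.5876 0.1043 0.1897] [-0.2774 -3.1083 -0.1538]
1 88 [0.5876 0.1043 0.1897] [ 0.0765 -3.1308 -0.1564]
-1 30 [0.5871 0.1092 0.1899] [2.6526 1.6833 0.    ]
-1 52 [0.5876 0.1043 0.1897] [-2.8355 -1.1112 -0.0435]
-1 75 [0.5876 0.1043 0.1897] [-2.9967 -0.523  -0.0135]
-1 88 [0.5876 0.1043 0.1897] [-3.0363 -0.1803  0.0037]
```

```bash
python3 -m pendant '[{"ax":0,"ay":0,"az":0,"dx":0,"dy":0,"dz":0.001,"fingers":1},{"ax":0,"ay":0,"az":0,"dx":0,"dy":0,"dz":0.002,"fingers":1},{"ax":0,"ay":0,"az":0.15,"dx":0,"dy":0,"dz":0.002,"fingers":1},{"ax":0,"ay":0,"az":0.3,"dx":0,"dy":0,"dz":0.002,"fingers":1},{"ax":0,"ay":0,"az":0.5,"dx":0,"dy":0,"dz":0.002,"fingers":1},{"ax":0,"ay":0,"az":0.75,"dx":0,"dy":0,"dz":0.002,"fingers":1},{"ax":0,"ay":0,"az":1,"dx":0,"dy":0,"dz":0.002,"fingers":1},{"ax":0,"ay":0,"az":1,"dx":0,"dy":0,"dz":0.002,"fingers":1}]' 50; python3 -c "
from h import *
s=bot.state();print(s['tool_pos'],s['ft_force'],s['wrist_torque'],s['q'].round(2))
y=1.6545;out=y+np.pi;h=.0496;piv=np.array([.5871,.1092,s['tool_pos'][2]-h])
for th,l in((30,0),(30,.1),(44,.1),(58,.1)):
    Rr=Rt(y-np.radians(th),l,out); print(th,l);go(piv+Rr.apply([0,0,-h]),Rr,s)"
```

```text
time_s: 15.55
tool_pos: [0.5872, 0.1092, 0.1886]
tool_rot: [2.654, 1.68, 0.001]
ft_force: [-0.1, -1.1, 10.5]
grip_width: 0.127
finger_force: 50.0
[0.587218   0.10921858 0.18857514] [-0.08469465 -1.0737217  10.53803075] [-0.19027066  0.02664268 -0.13416158] [-0.12  0.49 -0.23  1.92  0.16  0.75 -0.88]
30 0
t 15.55 d [-0.0001 -0.0001 -0.    ] a [ 0.0017 -0.0005 -0.0035]
30 0.1
t 15.55 d [-0.0058  0.0032  0.0003] a [ 0.0973  0.1648 -0.0034]
44 0.1
t 15.55 d [-0.0058  0.0032  0.0003] a [0.1169 0.1521 0.4628]
58 0.1
t 15.55 d [-0.0058  0.0032  0.0003] a [0.1356 0.1378 0.9291]
```

```bash
python3 -m pendant '[{"ax":0.035,"ay":0.055,"az":0,"dx":-0.002,"dy":0.001,"dz":0,"fingers":1},{"ax":0.07,"ay":0.11,"az":0,"dx":-0.004,"dy":0.002,"dz":0,"fingers":1},{"ax":0.1,"ay":0.165,"az":0,"dx":-0.006,"dy":0.003,"dz":0,"fingers":1},{"ax":0.105,"ay":0.16,"az":0.2,"dx":-0.006,"dy":0.003,"dz":0,"fingers":1},{"ax":0.117,"ay":0.152,"az":0.46,"dx":-0.006,"dy":0.003,"dz":0,"fingers":1},{"ax":0.126,"ay":0.145,"az":0.7,"dx":-0.006,"dy":0.003,"dz":0,"fingers":1},{"ax":0.136,"ay":0.138,"az":0.93,"dx":-0.006,"dy":0.003,"dz":0,"fingers":1},{"ax":0.136,"ay":0.138,"az":0.93,"dx":-0.006,"dy":0.003,"dz":0,"fingers":1}]' 50; python3 -c "
from h import *
s=bot.state();print(s['tool_pos'],s['ft_force'],s['wrist_torque'],s['q'].round(2))
y=1.6545;out=y+np.pi;h=.0496;piv=np.array([.5871,.1092,.1886-h])
for th,l in((58,.1),(74,.1),(88,.1)):
    Rr=Rt(y-np.radians(th),l,out); print(th,l);go(piv+Rr.apply([0,0,-h]),Rr,s)"
```

```text
time_s: 16.55
tool_pos: [0.588, 0.1045, 0.1889]
tool_rot: [-2.888, -0.96, -0.038]
ft_force: [1.3, -0.3, 10.5]
grip_width: 0.126
finger_force: 50.0
[0.58799033 0.1045003  0.18885207] [ 1.30636384 -0.29208859 10.48898554] [-0.00585827 -0.25328141 -0.00781946] [-0.1   0.48 -0.16  1.93 -0.04  0.72 -1.15]
58 0.1
t 16.55 d [-0.0007 -0.0001  0.0006] a [ 0.     -0.0026 -0.0003]
74 0.1
t 16.55 d [-0.0007 -0.0001  0.0006] a [-3.00e-04 -2.50e-03  5.33e-01]
88 0.1
t 16.55 d [-0.0007 -0.0001  0.0006] a [-7.000e-04 -2.500e-03  9.997e-01]
```

```bash
python3 -m pendant '[{"ax":0,"ay":0,"az":0.15,"dx":0,"dy":0,"dz":0,"fingers":1},{"ax":0,"ay":0,"az":0.3,"dx":0,"dy":0,"dz":0,"fingers":1},{"ax":0,"ay":0,"az":0.45,"dx":0,"dy":0,"dz":0,"fingers":1},{"ax":0,"ay":0,"az":0.6,"dx":0,"dy":0,"dz":0,"fingers":1},{"ax":0,"ay":0,"az":0.75,"dx":0,"dy":0,"dz":0,"fingers":1},{"ax":0,"ay":0,"az":0.9,"dx":0,"dy":0,"dz":0,"fingers":1},{"ax":0,"ay":0,"az":1,"dx":0,"dy":0,"dz":0,"fingers":1},{"ax":0,"ay":0,"az":1,"dx":0,"dy":0,"dz":0,"fingers":1}]' 50; python3 -c "
from h import *
s=bot.state();print(s['tool_pos'],s['ft_force'],s['wrist_torque'],s['q'].round(2))
y=1.6545;out=y+np.pi;h=.0496
for l,z in((.1,.0),(.05,0),(.0,0)):
    piv=np.array([.5871,.1092,.1886-h+z])
    Rr=Rt(y-np.radians(90),l,out); print(l,z);go(piv+Rr.apply([0,0,-h]),Rr,s)
c=capture('side');b=c['img'][60:180,250:410,::-1];cv2.imwrite('pics/c4.png',cv2.resize(b,None,fx=5,fy=5))"
```

```text
time_s: 17.55
tool_pos: [0.5883, 0.1045, 0.189]
tool_rot: [-3.035, -0.181, 0.001]
ft_force: [1.3, 0.8, 10.7]
grip_width: 0.125
finger_force: 50.0
[0.58832201 0.10447927 0.18895189] [ 1.29338326  0.79529525 10.74352016] [ 0.10724961 -0.36080138  0.03645357] [-0.2   0.48 -0.01  1.94 -0.14  0.72 -1.56]
0.1 0.0
t 17.55 d [-0.0011  0.0002  0.0008] a [-0.0016 -0.0034  0.0682]
0.05 0
t 17.55 d [-0.001  -0.0031  0.0009] a [-0.0971 -0.0051  0.0681]
0.0 0
t 17.55 d [-0.0009 -0.0064  0.0011] a [-0.1925 -0.0068  0.068 ]
```

View pics/c4.png

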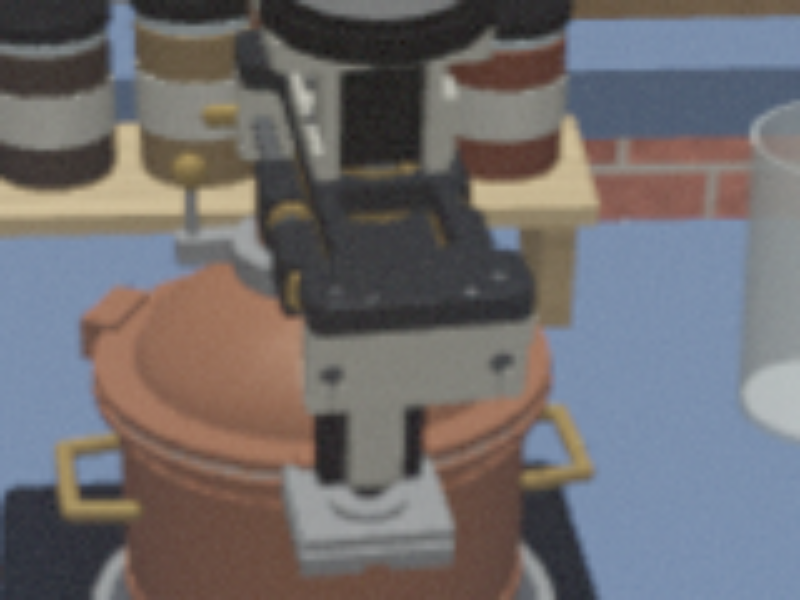

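The side view shows the ear and lug now in line, with the gripper turned crosswise and clear of the column. Next I straighten it a little and let it rise about 5.5 mm.

```bash
python3 -m pendant '[{"ax":-0.04,"ay":0,"az":0.03,"dx":0,"dy":-0.0015,"dz":0,"fingers":1},{"ax":-0.09,"ay":0,"az":0.065,"dx":-0.001,"dy":-0.003,"dz":0,"fingers":1},{"ax":-0.09,"ay":0,"az":0.065,"dx":-0.001,"dy":-0.003,"dz":0,"fingers":1},{"ax":-0.09,"ay":0,"az":0.065,"dx":-0.001,"dy":-0.003,"dz":-0.002,"fingers":1},{"ax":-0.09,"ay":0,"az":0.065,"dx":-0.001,"dy":-0.003,"dz":-0.004,"fingers":1},{"ax":-0.09,"ay":0,"az":0.065,"dx":-0.001,"dy":-0.003,"dz":-0.0055,"fingers":1},{"ax":-0.09,"ay":0,"az":0.065,"dx":-0.001,"dy":-0.003,"dz":-0.007,"fingers":1},{"ax":-0.09,"ay":0,"az":0.065,"dx":-0.001,"dy":-0.003,"dz":-0.007,"fingers":1}]' 50; python3 -c "
from h import *
s=bot.state();print(s['tool_pos'],s['ft_force'],s['wrist_torque'])"
```

```text
time_s: 18.6
tool_pos: [0.5867, 0.106, 0.1937]
tool_rot: [-3.085, -0.133, 0.002]
ft_force: [2.2, 1.1, 6.3]
grip_width: 0.126
finger_force: 50.0
[0.58666146 0.10598155 0.19365035] [2.24255535 1.09789689 6.27958218] [ 0.13861409 -0.54719597  0.00254103]
```

```bash
python3 -m pendant '[{"ax":0,"ay":0,"az":0,"dx":0,"dy":0,"dz":-0.0005,"fingers":1},{"ax":0,"ay":0,"az":0,"dx":0,"dy":0,"dz":-0.001,"fingers":1},{"ax":0,"ay":0,"az":0,"dx":0,"dy":0,"dz":-0.0015,"fingers":1},{"ax":0,"ay":0,"az":0,"dx":0,"dy":0,"dz":-0.002,"fingers":1},{"ax":0,"ay":0,"az":0,"dx":0,"dy":0,"dz":-0.002,"fingers":1},{"ax":0,"ay":0,"az":0,"dx":0,"dy":0,"dz":-0.002,"fingers":1},{"ax":0,"ay":0,"az":0,"dx":0,"dy":0,"dz":-0.002,"fingers":1},{"ax":0,"ay":0,"az":0,"dx":0,"dy":0,"dz":-0.002,"fingers":1}]' 50; python3 -c "
from h import *
s=bot.state();print(s['tool_pos'],s['ft_force'],s['wrist_torque'])"
```

```text
time_s: 19.6
tool_pos: [0.5865, 0.1059, 0.1946]
tool_rot: [-3.085, -0.133, 0.003]
ft_force: [3.8, 2.0, 0.7]
grip_width: 0.125
finger_force: 50.0
[0.58648722 0.10594617 0.19456086] [3.78172486 2.02629433 0.71198605] [ 0.51770851 -1.16267622 -0.01544645]
```

```bash
python3 -m pendant '[{"ax":0,"ay":0,"az":0,"dx":0,"dy":0,"dz":0,"fingers":0.85},{"ax":0,"ay":0,"az":0,"dx":0,"dy":0,"dz":0,"fingers":0.8},{"ax":0,"ay":0,"az":0,"dx":0,"dy":0,"dz":0,"fingers":0.78},{"ax":0,"ay":0,"az":0,"dx":0,"dy":0,"dz":0,"fingers":0.78},{"ax":0,"ay":0,"az":0,"dx":0,"dy":0,"dz":-0.01,"fingers":0.78},{"ax":0,"ay":0,"az":0,"dx":0,"dy":0,"dz":-0.03,"fingers":0.78},{"ax":0,"ay":0,"az":0,"dx":0,"dy":0,"dz":-0.06,"fingers":0.78},{"ax":0,"ay":0,"az":0,"dx":0,"dy":0,"dz":-0.08,"fingers":0.78}]' 20; python3 -c "
from h import *
s=bot.state();print(s['tool_pos'],s['ft_force'],s['wrist_torque'])"
```

```text
time_s: 20.6
tool_pos: [0.5869, 0.1023, 0.2567]
tool_rot: [-3.085, -0.132, 0.001]
ft_force: [1.1, 0.2, -0.6]
grip_width: 0.218
finger_force: 0.0
[0.58691484 0.10232955 0.25671223] [ 1.08687677  0.19202893 -0.59663956] [-0.03756036  0.01656582  0.05094471]
```

```bash
python3 -m pendant '[{"ax":0,"ay":0,"az":0,"dx":0,"dy":0.02,"dz":-0.02,"fingers":0.78},{"ax":0,"ay":0,"az":0,"dx":0,"dy":0.06,"dz":-0.03,"fingers":0.78},{"ax":0,"ay":0,"az":0,"dx":0,"dy":0.12,"dz":-0.03,"fingers":0.78},{"ax":0,"ay":0,"az":0,"dx":0,"dy":0.18,"dz":-0.03,"fingers":0.78},{"ax":0,"ay":0,"az":0,"dx":0,"dy":0.25,"dz":-0.03,"fingers":0.78},{"ax":0,"ay":0,"az":0,"dx":0,"dy":0.32,"dz":-0.03,"fingers":0.78},{"ax":0,"ay":0,"az":0,"dx":-0.06,"dy":0.35,"dz":-0.03,"fingers":0.78},{"ax":0,"ay":0,"az":0,"dx":-0.1,"dy":0.35,"dz":-0.03,"fingers":0.78}]'; python3 -c "
from h import *
print(bot.state()['tool_pos'])
im=[cv2.resize(capture(n)['img'][y:y+75,x:x+50,::-1],None,fx=8,fy=8,interpolation=2) for n,x,y in(('top',190,200),('side',300,115))]
cv2.imwrite('pics/c5.png',np.hstack(im))"
```

```text
time_s: 21.6
tool_pos: [0.5319, -0.1703, 0.263]
tool_rot: [-3.087, -0.125, 0.006]
ft_force: [0.3, -0.5, 0.7]
grip_width: 0.22
finger_force: 0.0
[ 0.53185328 -0.17028831  0.26304311]
```

View pics/c5.png

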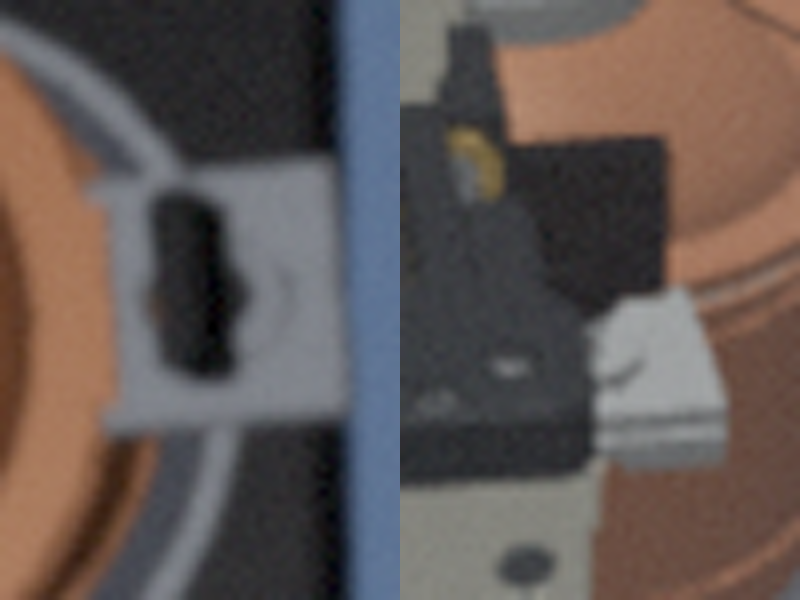

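The top crop shows the wing crosswise on the ear at (195,285), with the collar flat on it, and the ear and lug flush. One check of position and height, then I hand it in.

```bash
python3 -c "
from h import *
t=capture('top')
f=lambda P:((proj(t,P)-[190,200]+.5)*8-.5).round()
c=np.array([.5871,.1085])
for z in(.230,.232,.235): print(z,[f([*(c+d),z]).tolist() for d in((.019,-.006),(-.019,-.006),(.019,.006),(-.019,.006))])
print('collar right edge',f([*(c+[0,-.015]),.177]),'ear centre',f([.5871,.1095,.175]))
"
```

```text
0.23 [[204.0, 193.0], [198.0, 372.0], [148.0, 192.0], [141.0, 371.0]]
0.232 [[203.0, 192.0], [196.0, 371.0], [146.0, 191.0], [140.0, 370.0]]
0.235 [[200.0, 190.0], [193.0, 370.0], [144.0, 189.0], [137.0, 369.0]]
collar right edge [286. 308.] ear centre [217. 307.]
```

```bash
python3 -c "
from rig import bot
print(bot.sign_off())"
```

```text
the job is handed in; nothing more can be done
None
```

The job is handed in. The lid was eased clockwise until it lined up with the lug, and the toggle went down through both slots and got its quarter turn. It seated about 19 mm below the ear's top face and was let go. The pictures put it roughly 3 mm from the slot's centre (limit 6 mm), and no verdict came back.

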